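Follow a soldered pendant on the turning soldering turntable with the magnifier

TASK

Inspect the soldered pendant on the soldering turntable as it travels round past the lamp: give the turntable a push (it has a finger knob) so that it goes on turning by itself, either way round, and while it turns untouched and no slower than one turn in ten seconds, follow the pendant with the magnifier for six seconds without a break, the lens level, about 5 cm above the stone and centred over it to about a centimetre. Then lay the magnifier back flat on its leather mat, and gently stop the turntable so that it is left standing still with the pendant on it. Touch the pendant with nothing, keep the magnifier off the turntable and do not drop it, never whirl or knock the turntable hard, and leave everything else on the bench alone.

Things in the scene. Friction and masses are not known exactly. Their poses are not given: they have to be found in the camera images.
- turntable: Grey cast base of the soldering turntable, fixed to the bench, 170 mm across, 30 mm high; origin on the bench under the vertical turning axis. On it turns the disc: a dark steel plate 250 mm in diameter (top 40 mm above the bench) with a round fire board 180 mm in diameter, scorched tan with a white edge (top 52 mm above the bench) and a finger knob near its edge.
- disc (a joint): Turning angle of the turntable's disc, with fire board and knob (rad, counter-clockwise from above is positive, no stops). Low-friction bearing: inertia nominally 0.012 kg m2 (up to a quarter more or less), viscous drag 0.0002 N m per rad/s, dry friction 0.0005 N m; pushed to 1.5 rad/s it coasts for about half a minute.
- knob (a point): Centre of the top of the finger knob: an upright wooden knob 18 mm in diameter (14 mm at its foot), standing on the steel plate 112 mm from the turning axis, from 40 to 76 mm above the bench. It turns with the disc.
- pendant: A round silver pendant lying loose on the fire board, held by friction alone, 45 to 65 mm from the turning axis: back plate 36 mm in diameter and 3 mm thick, bezel 27 mm in diameter with a domed green stone, 12 mm high overall, a small ring at its edge; 50 g nominal. Origin at the centre of its underside, z up.
- stone (a point): Top centre of the pendant's stone, 12 mm above its underside, 64 mm above the bench; travels with the pendant.
- magnifier: Hand magnifier lying flat and loose on the leather mat: steel rim 72 mm in outer diameter, 12 mm thick, with a clear lens; straight flat-sided dark wooden handle 18 mm wide and 18 mm high, reaching from 46 to 152 mm from the lens centre. 120 g nominal, balances about 75 mm from the lens centre. Origin on its underside below the lens centre; x points from handle to lens, z up.
- lens (a point): Centre of the magnifier's lens, 6 mm above its underside.
- handle (a point): Grip point in the middle of the magnifier's handle thickness, 75 mm from the lens centre towards the handle's end, 9 mm above its underside. Pinch the handle across its 18 mm width here, from above.
- mat: The tan leather mat, fixed to the bench, 200 mm along its x axis, 120 mm along its y axis, 4 mm thick; origin at the centre of its underside. The magnifier lies on it lengthways.
- tub: Bystander: white plastic tub, 90 mm across, 70 mm high, origin at the centre of its underside.
- jar: Bystander: glass jar with a steel cap, 70 mm across, 110 mm high, origin at the centre of its underside.
- mallet: Bystander: mallet lying on the bench beyond the work.
Mind the look-alikes: they are no part of the job. What is meant by the mat is not green, and is the larger of those in its own colour.

How it is judged:
By the outcome, as a careful person would: the job done as asked, in the order asked, and still so for the second after the job is handed in, with the robot touching nothing.
It also fails if it takes over 72 s, if anything falls off the work surface, if the arm or the gripper's body presses on something with over 40 N, if the wrist force passes 120 N, or if a joint passes its speed limit or range.

ROBOT

A 7-joint arm with a two-finger parallel gripper is mounted at the origin on the work surface. World frame = base frame: x ahead of the robot, y to its left, z up, the work surface at z = 0. Lengths are in mm, angles in rad, forces in N, time in s.
With the tool pointing down it reaches from about 400 to 875 mm from the base axis. Payload 4.4 kg.
Tool frame: the origin (TCP) lies between the finger pads; the fingertips stand 17 mm ahead of it and the grasp point (between the pads) lies 2 mm behind it; z points along the fingers, y is the line along which they close (so a half turn about z gives the same grasp; the last joint's range is limited). The gripper opens to 85 mm and grips with 20 to 120 N. Pads are 22 mm wide; open, the fingers measure 114 mm over their backs; the gripper's body (76 mm by 85 mm) begins 54 mm behind the grasp point. The pads swing forward as they close: fully open they stand 13 mm farther back than shut.
Start: joints at [1.104, 0.628, 0.038, 1.517, -0.027, 0.996, -0.02], TCP at [253.628, -598.49, 248.313] pointing down, gripper open.
Joint ranges: [-3.06, 3.06], [-0.37, 2.12], [-1.25, 1.32], [0.18, 2.47], [-1.1, 4.24], [0.23, 1.98], [-2.94, 2.94]. Speed limits (rad/s): [2.57, 2.57, 3.14, 3.14, 3.14, 3.14, 3.14].

INTERFACE

Orientations are given as [roll, pitch, yaw] about the fixed x, y, z axes, in that order (R = Rz(yaw) Ry(pitch) Rx(roll)).
In Python, from cell import sensors, get_image, ctrl gives the robot as it stands.
- The arm moves only by the tool send_rows, never from a script. Its argument "series" is a list of rows, each a list of 3 entries, a list of its own where there are three numbers: the finger opening in mm, from 0 to 85.4, then the shift along the world's x, y, z in units of 60 mm (1.0 is 60 mm), then the turn, a rotation vector about the world's x, y, z in units of 5 degrees (1.0 is 5 degrees). A call has 1 to 8 rows; each row shifts and turns the commanded pose from where the row before left it; what a row does not reach is not made up. A row lasts 1/8 s, in which the tool goes at most 62.5 mm and 10.7 degrees, less where a joint would pass 70% of its speed; a pose out of reach is approached as far as the arm can. A call is refused whole if a number of a shift passes 1 or a number of a turn 1, either way. A call with a gripper value outside its range is refused whole. The fingers move at their own pace and stop on an object; the grip force is fixed at half the most. Time passes only in rows, so rows that do not move let the fingers close. It gives the time, the measured TCP pose, the force, the opening and the grip force at its end, in the units of the state.
- sensors.read_state(): the state, without advancing time (a new reading comes with each control period).
- get_image(name): name is "side" or "top" or "wrist"; returns a dict with "img" (420x560x3 uint8, red, green, blue), "depth" (420x560 float32, mm along the optical axis (not along the pixel's ray), 0 where there is no reading), "vfov" (degrees; the focal length in pixels is half the picture's height over the tangent of half this angle, whatever the lens; pixels are square), "cx", "cy" (the principal point, pixels), "k1" (the pictures are not rectified: a ray, as slopes to the right and down, at radius r is drawn at 1 + k1 r^2 times it, then the intrinsics apply), "world_to_cam" (4x4, takes a point from world to camera coordinates). Camera axes: x right, y down, z forward; pixel columns grow to the right and rows downward; lengths in mm; the calibration is good to about 2 mm. A picture is of the moment at which its call begins.
- ctrl.finish_job(): hands the job in; it is judged then, once.
The state is a dict: "clock": time; "qpos": joint angles; "qd": joint speeds; "tau": joint torques, N m; "eef_pos": TCP position; "tool_rot": TCP orientation; "force": force on the tool from outside, world axes, zero at the start; "torque": the same for the moment, N m; "width": finger opening in mm; "gripper_force": force on a finger pad.
Only numpy, scipy, OpenCV 4.12 (cv2) and the standard library are available. Lean on these libraries where they do the work, as an engineer would, in place of code of your own. Each camera call takes 0.05 s, during which the arm holds its last target. There are 200 camera calls.

## Working session

There is one attempt and no reset: what is moved stays moved. The work goes in short steps, Python scripts to look and compute and a tool call to move; the robot and the scene stay as the last step left them, time stands still between calls to the robot, and variables do not carry over. Pictures are saved under pics/ and viewed, at most 10 in all, crops included, and the job is handed in when it is done.

Besides the shell and the picture viewer there is one more tool, called after "Request:" as name([rows], argument=value, ...), one row to a line, values as JSON. send_rows: Moves the arm, as the interface text tells. Its arguments: {"type":"object","properties":{"series":{"type":"array"}},"required":["series"]}

```bash
mkdir -p pics; ls; python3 - <<'E'
from cell import sensors,get_image
import cv2
s=sensors.read_state();print(s)
for n in("top","side"):
    d=get_image(n);cv2.imwrite(f"pics/{n}0.png",d["img"][:,:,::-1]);print(n,d["vfov"],d["cx"],d["cy"],d["k1"],d["world_to_cam"].round(3).tolist())
E
```

```text
pics
{'clock': 0.0, 'qpos': array([ 1.1042148 ,  0.62934629,  0.03846035,  1.51837408, -0.02702003,
        0.99630037, -0.01997467]), 'qd': array([-5.44787315e-06,  4.93947556e-04,  7.99508519e-04,  1.56482056e-04,
        1.68941740e-05, -1.20176649e-03, -4.80103277e-04]), 'tau': array([ 2.10761386e-04, -5.63398433e+01,  1.22640945e+00, -1.93445438e+01,
        1.10722653e-02,  1.02954419e-02, -1.09076844e-06]), 'eef_pos': array([ 253.37910886, -597.9326074 ,  247.38734524]), 'tool_rot': array([-3.13968312e+00,  1.93740032e-05,  4.00780957e-01]), 'force': array([-0.81275823, -0.19903903, -0.54639974]), 'torque': array([0.02368553, 0.00906491, 0.02001648]), 'gripper_force': 0.0, 'width': 85.13624852209666}
top 42.08665838918303 282.5053829300069 211.83709684598767 0.047349774353354246 [[0.022, -1.0, -0.008, -105.594], [-0.989, -0.02, -0.143, 515.76], [0.143, 0.011, -0.99, 1598.686], [0.0, 0.0, 0.0, 1.0]]
side 45.03190927608446 271.2619103216441 216.0926136632449 -0.04963352321236172 [[0.827, -0.563, 0.001, -467.425], [-0.441, -0.648, -0.621, 198.755], [0.35, 0.513, -0.784, 1731.039], [0.0, 0.0, 0.0, 1.0]]
```

View pics/top0.png

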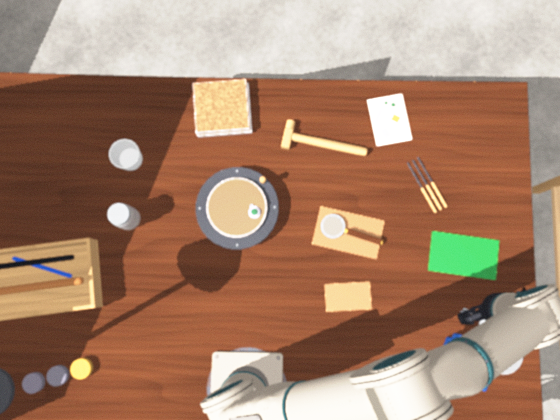

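View pics/side0.png

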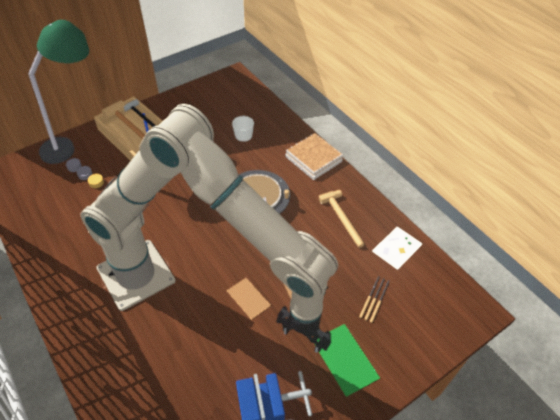

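The top view shows the turntable at about (236,208), the knob at (263,179) and the pendant at (254,211). The magnifier lies on a tan mat at (348,232), lens (333,226). The mat candidates are the large tan one (348,232), a small tan one (348,296) and a green one (464,255). The large tan one fits: it isn't green and it's the larger of its colour. I'll confirm that in an enlarged crop.

```bash
cat > h.py <<'E'
import numpy as np,cv2
from cell import sensors,get_image
def K(d):
    f=210/np.tan(np.radians(d["vfov"]/2));return f
def ray(d,u,v):
    f=K(d);x,y=(u-d["cx"])/f,(v-d["cy"])/f
    a,b=x,y
    for _ in range(20):
        s=1+d["k1"]*(a*a+b*b);a,b=x/s,y/s
    return np.array([a,b,1.])
def at_z(d,u,v,z):
    M=d["world_to_cam"];R,t=M[:3,:3],M[:3,3]
    c=-R.T@t;r=R.T@ray(d,u,v);return c+r*(z-c[2])/r[2]
def proj(d,p):
    M=d["world_to_cam"];q=M[:3,:3]@np.asarray(p,float)+M[:3,3];a,b=q[:2]/q[2]
    s=1+d["k1"]*(a*a+b*b);f=K(d);return np.array([a*s*f+d["cx"],b*s*f+d["cy"]])
E
python3 - <<'E'
from h import *
d=get_image("top")
c=d["img"][150:270,190:390,::-1];cv2.imwrite("pics/crop0.png",cv2.resize(c,None,fx=4,fy=4,interpolation=cv2.INTER_CUBIC))
E
```

```text
(no output)
```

View pics/crop0.png

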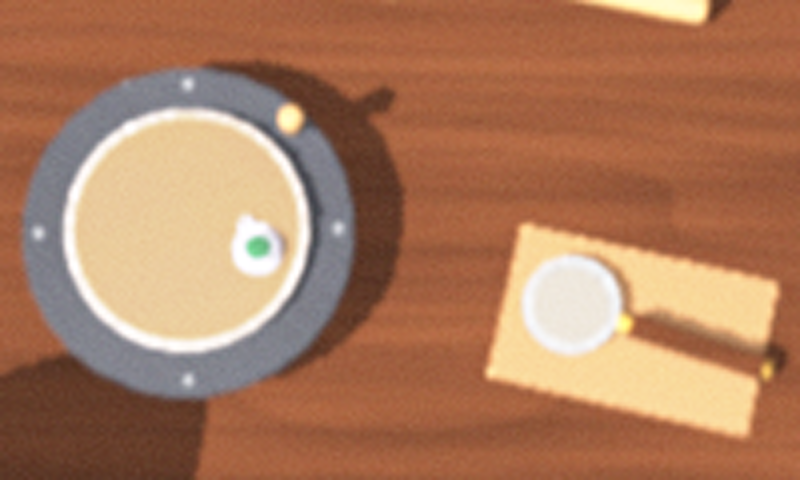

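The crop confirms it. The magnifier lies on the large tan mat, with the lens at crop (572,304) and the handle end at (768,369). The disc centre is at (187,232), the knob at (290,117) and the stone at (258,246).

```bash
python3 - <<'E'
from h import *
d=get_image("top")
P=lambda u,v,z:at_z(d,190+(u+.5)/4-.5,150+(v+.5)/4-.5,z)
a=P(187.3,231.5,41);print("axis",a)
for n,u,v,z in [("board",187,230,52),("knob",290,117,76),("stone",258,246,64),("plate",257,249,56),("lens",572,304,16),("neck",625,322,13),("end",768,369,20),("m1",525,222,4),("m2",779,283,4),("m3",748,437,4),("m4",488,378,4)]:
    p=P(u,v,z);r=p-a;print(n,p.round(1),np.hypot(*r[:2]).round(1),np.arctan2(r[1],r[0]).round(3))
im=d["img"].astype(int)
R=im[140:280,180:400]
# knob depth checks
print(sensors.read_state()["clock"])
s=get_image("side")
for n,p in [("axis",(a[0],a[1],52)),("lens",P(572,304,16)),("stone",P(258,246,64))]: print(n,proj(s,p))
E
```

```text
axis [527.5502111   43.30459176  41.        ]
board [527.   42.5  52. ] 1.0 -2.162
knob [609.2 -33.   76. ] 111.7 -0.751
stone [514.3 -11.4  64. ] 56.3 -1.808
plate [513.2 -10.2  56. ] 55.4 -1.832
lens [ 481.9 -246.8   16. ] 293.6 -1.727
neck [ 469.4 -287.1   13. ] 335.4 -1.745
end [ 435.5 -393.2   20. ] 446.1 -1.779
m1 [ 545.7 -211.3    4. ] 255.3 -1.499
m2 [ 502.7 -404.6    4. ] 448.6 -1.626
m3 [ 385.4 -380.7    4. ] 447.2 -1.894
m4 [ 425.6 -184.7    4. ] 249.7 -1.991
0.2
axis [256.39343778 190.9546615 ]
lens [291.33572546 255.30859138]
stone [261.47693596 199.6166327 ]
```

Request:
send_rows([
  [0,[0.48,0.75,-0.13],[0,0,0.83]],
  [0,[0.48,0.75,-0.13],[0,0,0.83]],
  [0,[0.48,0.75,-0.13],[0,0,0.83]],
  [0,[0.48,0.75,-0.13],[0,0,0.83]],
  [0,[0.48,0.75,-0.13],[0,0,0.83]],
  [0,[0.48,0.75,-0.13],[0,0,0.83]],
  [0,[0.48,0.75,-0.13],[0,0,0.83]],
  [0,[0.48,0.75,-0.13],[0,0,0.83]],
])

```text
clock: 1.25
eef_pos: [484.9, -237.1, 185.8]
tool_rot: [3.141, -0.0, 0.982]
force: [0.5, -0.7, 0.2]
width: 0.2
gripper_force: 0.0
```

Request:
send_rows([
  [0,[0.48,0.75,-0.13],[0,0,0.83]],
  [0,[0.48,0.75,-0.13],[0,0,0.83]],
  [0,[0.48,0.75,-0.13],[0,0,0.83]],
  [0,[0.48,0.75,-0.13],[0,0,0.8]],
  [0,[0,0,0],[0,0,0]],
  [0,[0,0,0],[0,0,0]],
])

```text
clock: 2.0
eef_pos: [598.7, -59.1, 154.4]
tool_rot: [-3.141, 0.001, 1.267]
force: [-0.6, -0.3, -0.1]
width: 0.1
gripper_force: 0.0
```

```bash
python3 - <<'E'
from h import *
n=np.array([np.cos(1.265),np.sin(1.265)]);ax=np.array([527.4,43.])
off=20;p=np.array([599.2,-58.5]);
f=lambda t:ax+112*np.array([np.cos(t),np.sin(t)])-n*off
t=-0.751-0.06;print("pre",(f(t)-p)/60)
p=p+np.round((f(t)-p)/60,2)*60
for i in [.02,.03,.05,.09,.13,.17,.2,.2,.13,.06]:
    t+=i;r=np.round((f(t)-p)/60,2);p=p+r*60;print(r.tolist(),round(t,2))
print(p)
E
```

```text
pre [-0.01130646  0.02050838]
[0.03, 0.03] -0.79
[0.03, 0.04] -0.76
[0.07, 0.07] -0.71
[0.1, 0.13] -0.62
[0.13, 0.2] -0.49
[0.12, 0.29] -0.32
[0.09, 0.37] -0.12
[0.0, 0.37] 0.08
[-0.03, 0.24] 0.21
[-0.03, 0.11] 0.27
[629.2  53.7]
```

Request:
send_rows([
  [0,[0,0,-0.65],[0,0,0]],
  [0,[0,0,-0.45],[0,0,0]],
  [0,[0,0,-0.2],[0,0,0]],
  [0,[0,0,0],[0,0,0]],
])

```text
clock: 2.5
eef_pos: [598.6, -59.7, 76.5]
tool_rot: [-3.141, 0.001, 1.266]
force: [0.1, -0.7, 0.8]
width: -0.1
gripper_force: 0.0
```

```bash
python3 - <<'E'
from h import *
s=sensors.read_state();print(s["eef_pos"],s["force"],s["width"])
d=get_image("side");u,v=proj(d,s["eef_pos"]).astype(int);a=d["img"][v-50:v+50,u-70:u+70,::-1]
d=get_image("wrist")
b=d["img"][:,:,::-1]
cv2.imwrite("pics/pre.png",np.hstack([cv2.resize(a,(420,300)),cv2.resize(b,(380,300))]))
E
```

```text
[598.6326234  -59.70552673  76.46095752] [ 0.06742228 -0.69491966  0.76141849] -0.1125506574104596
```

View pics/pre.png

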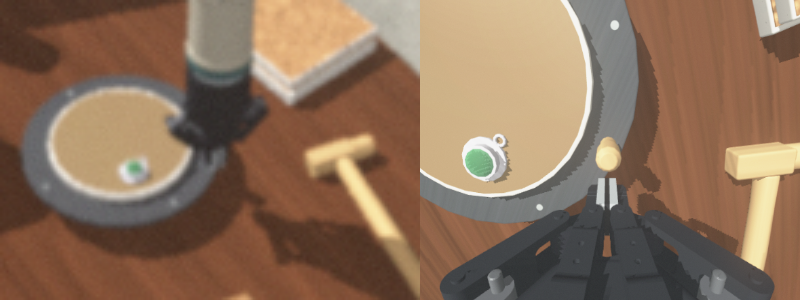

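The left crop shows the gripper at the disc edge. In the wrist view (right half), the closed fingertips at about (608,185) are right behind the knob at (608,153), and the pendant at (480,160) is well clear. Pushing now.

Request:
send_rows([
  [0,[0.02,0.05,0],[0,0,0]],
  [0,[0.03,0.04,0],[0,0,0]],
  [0,[0.07,0.07,0],[0,0,0]],
  [0,[0.1,0.13,0],[0,0,0]],
  [0,[0.13,0.2,0],[0,0,0]],
  [0,[0.12,0.29,0],[0,0,0]],
  [0,[0.09,0.37,0],[0,0,0]],
  [0,[0,0.37,0],[0,0,0]],
])

```text
clock: 3.6
eef_pos: [633.1, 35.4, 76.6]
tool_rot: [-3.142, -0.001, 1.268]
force: [-0.4, 0.2, 0.1]
width: -0.4
gripper_force: 0.0
```

Request:
send_rows([
  [0,[0,0.2,0.2],[0,0,0]],
  [0,[0.05,0.05,0.6],[0,0,0]],
  [30,[0,-0.4,0.6],[0,0,0]],
])

```text
clock: 3.98
eef_pos: [635.7, 27.4, 162.3]
tool_rot: [-3.141, -0.002, 1.272]
force: [0.5, -1.3, -0.0]
width: 17.3
gripper_force: 0.0
```

```bash
cat >> h.py <<'E'
AX=np.array([527.4,43.])
def stone(name,verbose=False):
    "angle, radius of the green stone about the axis, and clock"
    c=sensors.read_state()["clock"];d=get_image(name);im=d["img"]
    h=cv2.cvtColor(im,cv2.COLOR_RGB2HSV);m=(h[...,0]>55)&(h[...,0]<90)&(h[...,1]>100)
    n,l,st,ce=cv2.connectedComponentsWithStats(m.astype(np.uint8))
    best=None
    for i in range(1,n):
        if st[i,4]<3: continue
        p=at_z(d,*ce[i],62)[:2]-AX;r=np.hypot(*p)
        if 38<r<72 and (best is None or st[i,4]>best[3]): best=(c,np.arctan2(p[1],p[0]),r,st[i,4])
    return best
E
python3 - <<'E'
from h import *
s=sensors.read_state();print(s["eef_pos"],s["force"])
print(stone("top"),stone("wrist"));
for _ in range(2):stone("top")
print(stone("top"),stone("wrist"))
E
```

```text
[635.73745442  27.41732486 162.34394045] [ 0.51838862 -1.2807581  -0.00671286]
None None
None None
```

Request:
send_rows([
  [40,[-0.42,-0.81,-0.2],[0,0,0]],
  [40,[-0.42,-0.82,-0.2],[0,0,0]],
  [40,[-0.42,-0.81,-0.2],[0,0,0]],
  [40,[-0.42,-0.82,-0.2],[0,0,0]],
  [40,[-0.42,-0.81,-0.2],[0,0,0]],
  [40,[-0.42,-0.82,-0.2],[0,0,0]],
  [40,[-0.42,-0.81,-0.2],[0,0,0]],
  [40,[0,0,-0.2],[0,0,0]],
])

```text
clock: 5.28
eef_pos: [455.3, -322.9, 63.1]
tool_rot: [-3.138, 0.002, 1.259]
force: [0.0, 0.2, 0.3]
width: 40.5
gripper_force: 0.0
```

```bash
python3 - <<'E'
from h import *
s=sensors.read_state();print(s["clock"],s["eef_pos"],s["width"])
d=get_image("top");np.savez("t1.npz",c=s["clock"],**d)
w=get_image("wrist")
a=d["img"][150:270,190:390,::-1];b=w["img"][:,:,::-1]
cv2.imwrite("pics/g.png",np.hstack([cv2.resize(a,(500,300)),cv2.resize(b,(300,225),interpolation=cv2.INTER_AREA) if 0 else cv2.resize(b[:,:],(300,300))]))
print(stone("top"))
h=cv2.cvtColor(d["img"],cv2.COLOR_RGB2HSV)[160:260,190:290]
m=(h[...,0]>40)&(h[...,0]<95)&(h[...,1]>60);v,u=np.nonzero(m);print([(a+190,b+160,h[b,a].tolist()) for a,b in zip(u,v)][:30])
E
```

```text
5.275 [ 455.26723285 -322.89348203   63.11482821] 40.46881569862782
(5.375, np.float64(2.1077166964803222), np.float64(55.318313668461805), np.int32(11))
[(np.int64(217), np.int64(211), [70, 77, 210]), (np.int64(218), np.int64(211), [70, 99, 190]), (np.int64(219), np.int64(211), [69, 90, 182]), (np.int64(220), np.int64(211), [71, 66, 190]), (np.int64(216), np.int64(212), [72, 77, 214]), (np.int64(217), np.int64(212), [70, 107, 197]), (np.int64(218), np.int64(212), [69, 108, 191]), (np.int64(219), np.int64(212), [68, 110, 181]), (np.int64(220), np.int64(212), [70, 97, 179]), (np.int64(216), np.int64(213), [70, 87, 216]), (np.int64(217), np.int64(213), [69, 111, 199]), (np.int64(218), np.int64(213), [70, 112, 193]), (np.int64(219), np.int64(213), [69, 115, 187]), (np.int64(220), np.int64(213), [69, 101, 182]), (np.int64(216), np.int64(214), [72, 66, 228]), (np.int64(217), np.int64(214), [69, 102, 208]), (np.int64(218), np.int64(214), [69, 102, 205]), (np.int64(219), np.int64(214), [69, 104, 199]), (np.int64(220), np.int64(214), [70, 84, 195]), (np.int64(217), np.int64(215), [72, 61, 226]), (np.int64(218), np.int64(215), [71, 81, 221]), (np.int64(219), np.int64(215), [70, 68, 217])]
```

View pics/g.png

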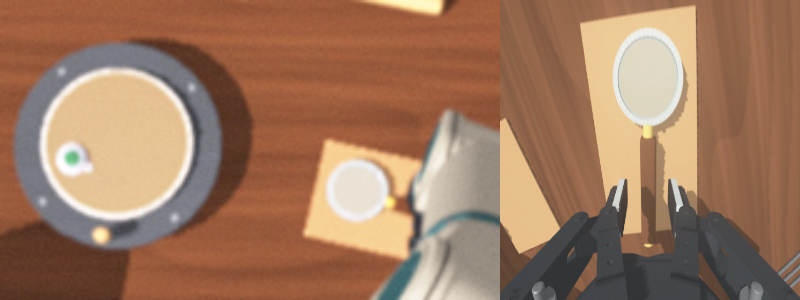

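The left half shows the turning disc, with the stone at about (72,158) and the knob at (101,236). In the wrist half, the handle at x≈648 runs centred between the fingers (620 and 677).

Request:
send_rows([
  [40,[0,0,-0.4],[0,0,0]],
  [40,[0,0,-0.28],[0,0,0]],
  [40,[0,0,0],[0,0,0]],
  [0,[0,0,0],[0,0,0]],
  [0,[0,0,0],[0,0,0]],
  [0,[0,0,0],[0,0,0]],
])

```text
clock: 6.18
eef_pos: [460.0, -318.4, 24.7]
tool_rot: [3.14, 0.0, 1.267]
force: [-0.7, 0.9, 3.7]
width: 16.3
gripper_force: 60.6
```

```bash
sed -i 's/h\[...,0\]>55)&(h\[...,0\]<90)&(h\[...,1\]>100)/h[...,0]>55)\&(h[...,0]<90)\&(h[...,1]>65)/' h.py; python3 - <<'E'
from h import *
s=sensors.read_state();print(s["clock"],s["eef_pos"],s["width"],s["gripper_force"],s["force"])
import h as H
print(stone("top"))
d=np.load("t1.npz");p=at_z(d,218.2,213,62)[:2]-AX;print(float(d["c"]),np.arctan2(p[1],p[0]),np.hypot(*p))
E
```

```text
6.175 [ 460.01323655 -318.35169535   24.68259788] 16.313708612015365 60.62544822692871 [-0.71677099  0.87805078  3.70064268]
(6.175, np.float64(-2.8574812944820023), np.float64(54.62961352790482), np.int32(20))
5.275 1.9498363430937622 55.4698727091904
```

Request:
send_rows([
  [0,[0,0,0.4],[0,0,0]],
  [0,[0.05,0.1,0.8],[0,0,0]],
  [0,[0.15,0.6,0.43],[0,0,0]],
  [0,[0.15,0.8,0.1],[0,0,0]],
  [0,[0.15,0.8,0],[0,0,0]],
  [0,[0.15,0.8,0],[0,0,0]],
  [0,[0.1,0.4,0],[0,0,0]],
])

```text
clock: 7.1
eef_pos: [504.7, -105.1, 127.9]
tool_rot: [-3.141, -0.001, 1.271]
force: [0.8, -0.9, -1.4]
width: 16.5
gripper_force: 60.0
```

```bash
python3 - <<'E'
from h import *
s=sensors.read_state();print(s["clock"],s["eef_pos"],s["tool_rot"],s["width"],s["gripper_force"])
d=get_image("top");w=get_image("wrist");np.savez("t2.npz",c=s["clock"],**d);np.savez("w2.npz",c=s["clock"]+.05,**w)
a=d["img"][130:280,190:390,::-1];b=w["img"][:,:,::-1]
cv2.imwrite("pics/l.png",np.hstack([cv2.resize(a,(480,360)),cv2.resize(b,(320,360))]))
import h as H
for n,dd,z in(("top",d,62),("wrist",w,62)):
    h=cv2.cvtColor(dd["img"],cv2.COLOR_RGB2HSV);m=(h[...,0]>55)&(h[...,0]<90)&(h[...,1]>65)
    k,l,st,ce=cv2.connectedComponentsWithStats(m.astype(np.uint8))
    for i in range(1,k):
        p=at_z(dd,*ce[i],z)[:2]-AX
        if st[i,4]>4 and np.hypot(*p)<80: print(n,ce[i],st[i,4],np.arctan2(p[1],p[0]),np.hypot(*p))
E
```

```text
7.1 [ 504.67522616 -105.07355985  127.85588543] [-3.14139885e+00 -1.21495263e-03  1.27083644e+00] 16.524589845041476 59.976598620414734
```

View pics/l.png

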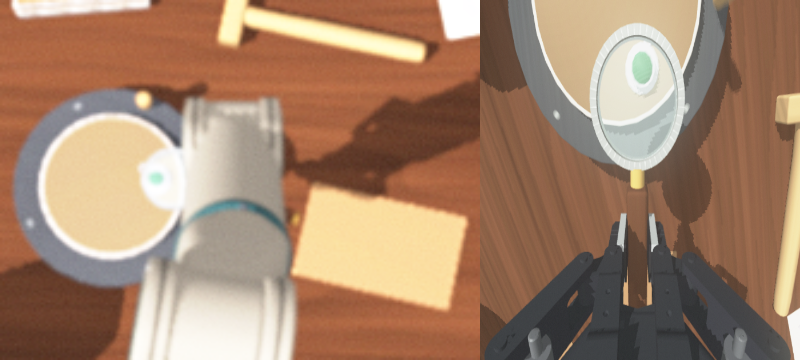

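The magnifier is held level. In the top crop the stone is seen through the lens at (156,178). In the wrist half the stone is at (642,68) and the lens centre at (638,97).

```bash
cat >> h.py <<'E'
def wst(d,eef,smin=40):
    h=cv2.cvtColor(d["img"],cv2.COLOR_RGB2HSV);m=(h[...,0]>50)&(h[...,0]<95)&(h[...,1]>smin)
    k,l,st,ce=cv2.connectedComponentsWithStats(m.astype(np.uint8));b=None
    for i in range(1,k):
        p=at_z(d,*ce[i],62)[:2];r=np.hypot(*(p-AX))
        if 30<r<80 and st[i,4]>4 and (b is None or st[i,4]>b[0]): b=(st[i,4],ce[i],p,np.arctan2(*(p-AX)[::-1]),r)
    return b
E
python3 - <<'E'
from h import *
w=np.load("w2.npz");t=np.load("t2.npz")
print("wrist",wst(w,0));print("top",wst(t,0,30))
print("lens wrist",at_z(w,(638-480)*1.75,97*420/360,114), "expect",np.array([504.7,-105.1])+[21.9,71.6])
E
```

```text
wrist (np.int32(955), array([283.27748691,  78.56439791]), array([537.41580864, -12.83142581]), np.float64(-1.3932906781107168), np.float64(56.72269855339718))
top (np.int32(21), array([254.61904762, 203.76190476]), array([536.64672809, -12.07119817]), np.float64(-1.404443052437892), np.float64(55.84208849879662))
lens wrist [527.68945498 -30.25672865 114.        ] expect [526.6 -33.5]
```

```bash
cat >> h.py <<'E'
OFF=np.array([22.3,72.6])
def plan(t0,th0,w0,clk,cmd,n=16,r=56.,a=.0417,b=.0167,cap=24,lead=0.):
    p=np.array(cmd,float);rows=[]
    for k in range(1,n+1):
        t=clk+k/8+lead-t0;e=np.exp(-b*t);th=th0+(w0+a/b)*(1-e)/b-a/b*t
        g=AX+r*np.array([np.cos(th),np.sin(th)])-OFF;dl=g-p;m=np.hypot(*dl)
        if m>cap: dl*=cap/m
        q=np.round(dl/60,2);p=p+q*60;rows.append(q.tolist())
        if k%8==0: print(rows);rows=[];print(clk+k/8,"th",round(th,3),"w",round((w0+a/b)*e-a/b,3),"cmd",p.round(2).tolist(),"miss",(g-p).round(1))
E
python3 - <<'E'
from h import *
plan(7.1,4.879,1.54,7.2,(504.4,-108.3))
E
```

```text
[[0.27, 0.29], [0.3, 0.27], [0.17, 0.16], [0.09, 0.15], [0.07, 0.16], [0.04, 0.17], [0.0, 0.17], [-0.02, 0.17]]
8.2 th 6.532 w 1.467 cmd [559.6, -15.9] miss [-0.2  0.1]
[[-0.06, 0.16], [-0.09, 0.15], [-0.1, 0.13], [-0.13, 0.1], [-0.15, 0.08], [-0.16, 0.06], [-0.16, 0.02], [-0.16, -0.0]]
9.2 th 7.966 w 1.401 cmd [499.0, 26.1] miss [-0.2 -0.1]
```

Request:
send_rows([
  [0,[0.27,0.29,0],[0,0,0]],
  [0,[0.3,0.27,0],[0,0,0]],
  [0,[0.17,0.16,0],[0,0,0]],
  [0,[0.09,0.15,0],[0,0,0]],
  [0,[0.07,0.16,0],[0,0,0]],
  [0,[0.04,0.17,0],[0,0,0]],
  [0,[0,0.17,0],[0,0,0]],
  [0,[-0.02,0.17,0],[0,0,0]],
])

```text
clock: 8.2
eef_pos: [559.4, -15.2, 127.7]
tool_rot: [-3.141, 0.0, 1.267]
force: [0.5, -0.1, -0.2]
width: 16.4
gripper_force: 60.0
```

```bash
cat > chk.py <<'E'
from h import *
def chk(name):
    s=sensors.read_state();w=get_image("wrist");np.savez(name,**w)
    b=wst(w,0)
    # lens centre via rim: project a fitted circle
    print("clk",s["clock"],"eef",s["eef_pos"].round(1),"rot",s["tool_rot"].round(3),"gf",round(s["gripper_force"],1));print("stone px",b[1].round(1),"pos",b[2].round(1),"th",b[3].round(3),"r",b[4].round(1),"lens exp",(s["eef_pos"][:2]+OFF).round(1),"diff stone-lens",(b[2]-s["eef_pos"][:2]-OFF).round(1))
    return s,w,b
E
python3 - <<'E'
from chk import *
s,w,b=chk("w3.npz")
im=w["img"][0:240,130:430,::-1].copy()
q=proj(w,[*(s["eef_pos"][:2]+OFF),114])-[130,0];print(q)
cv2.imwrite("pics/w3.png",cv2.resize(im,None,fx=2.5,fy=2.5))
print("rel");plan(8.2,6.532,1.467,8.25,(559.6,-15.9),n=8)
E
```

```text
clk 8.2 eef [559.4 -15.2 127.7] rot [-3.141  0.     1.267] gf 60.0
stone px [275.3 119.1] pos [579.9  52.6] th 0.181 r 53.4 lens exp [581.7  57.4] diff stone-lens [-1.7 -4.8]
[145.64027795 110.84794817]
rel
[[-0.09, 0.22], [-0.1, 0.14], [-0.11, 0.12], [-0.14, 0.1], [-0.15, 0.07], [-0.16, 0.04], [-0.16, 0.01], [-0.17, -0.01]]
9.25 th 8.036 w 1.398 cmd [494.8, 25.5] miss [ 0.2 -0. ]
```

View pics/w3.png

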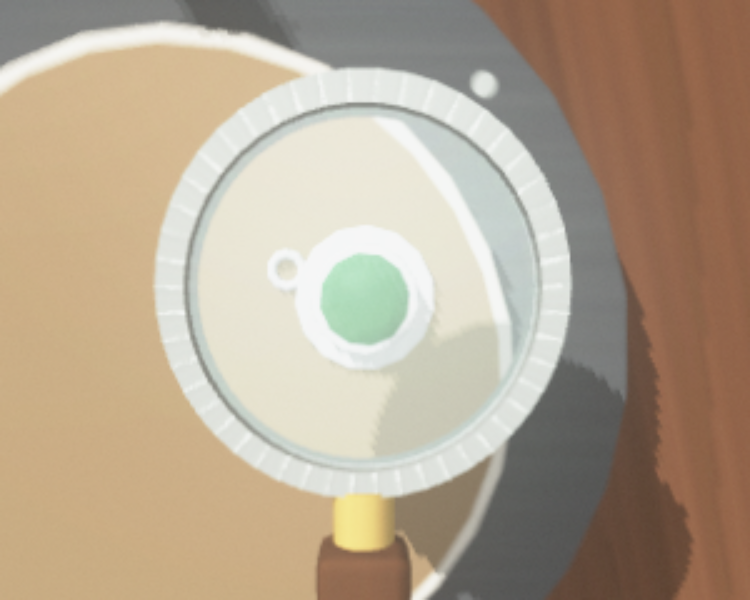

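The wrist crop shows the stone at (363,299) inside the rim centred on (363,283), so it is well centred. The estimate is a small lead, which I'll trim by half.

```bash
python3 - <<'E'
from h import *
plan(8.2,6.532-.035,1.467,8.25,(559.6,-15.9),n=16,r=55.5)
E
```

```text
[[-0.08, 0.19], [-0.09, 0.14], [-0.11, 0.13], [-0.14, 0.1], [-0.14, 0.07], [-0.16, 0.05], [-0.16, 0.02], [-0.16, -0.01]]
9.25 th 8.001 w 1.398 cmd [497.2, 25.5] miss [-0.2 -0.2]
[[-0.16, -0.04], [-0.15, -0.06], [-0.13, -0.09], [-0.12, -0.11], [-0.09, -0.12], [-0.07, -0.14], [-0.05, -0.15], [-0.02, -0.15]]
10.25 th 9.367 w 1.334 cmd [449.8, -26.1] miss [-0.1 -0.3]
```

Request:
send_rows([
  [0,[-0.08,0.19,0],[0,0,0]],
  [0,[-0.09,0.14,0],[0,0,0]],
  [0,[-0.11,0.13,0],[0,0,0]],
  [0,[-0.14,0.1,0],[0,0,0]],
  [0,[-0.14,0.07,0],[0,0,0]],
  [0,[-0.16,0.05,0],[0,0,0]],
  [0,[-0.16,0.02,0],[0,0,0]],
  [0,[-0.16,-0.01,0],[0,0,0]],
])

```text
clock: 9.25
eef_pos: [496.5, 25.4, 127.7]
tool_rot: [3.142, 0.0, 1.267]
force: [-0.6, 0.0, -1.1]
width: 16.2
gripper_force: 60.0
```

```bash
python3 - <<'E'
from chk import *
s,w,b=chk("w4.npz")
print("pred th",8.001-2*np.pi)
plan(9.25,8.001,1.398,9.30,(497.2,25.5),n=16,r=55.5)
E
```

```text
clk 9.25 eef [496.5  25.4 127.7] rot [3.142 0.    1.267] gf 60.0
stone px [281.2 110.3] pos [522.2  97.1] th 1.667 r 54.3 lens exp [518.8  98. ] diff stone-lens [ 3.3 -0.9]
pred th 1.7178146928204132
[[-0.22, -0.06], [-0.14, -0.08], [-0.13, -0.09], [-0.11, -0.12], [-0.08, -0.13], [-0.06, -0.14], [-0.04, -0.15], [-0.01, -0.16]]
10.3 th 9.433 w 1.33 cmd [449.8, -30.3] miss [-0.2  0.2]
[[0.01, -0.15], [0.04, -0.15], [0.06, -0.13], [0.08, -0.13], [0.11, -0.11], [0.11, -0.09], [0.13, -0.07], [0.14, -0.05]]
11.3 th 10.732 w 1.267 cmd [490.6, -83.1] miss [ 0.  -0.1]
```

```bash
python3 - <<'E'
from h import *
plan(9.25,7.968,1.385,9.30,(497.2,25.5),n=16,r=55.)
E
```

```text
[[-0.19, -0.06], [-0.14, -0.07], [-0.13, -0.09], [-0.11, -0.1], [-0.09, -0.13], [-0.06, -0.14], [-0.05, -0.14], [-0.01, -0.15]]
10.3 th 9.387 w 1.318 cmd [450.4, -27.3] miss [-0.3 -0.2]
[[0.0, -0.15], [0.03, -0.15], [0.06, -0.14], [0.07, -0.13], [0.1, -0.11], [0.11, -0.09], [0.12, -0.08], [0.13, -0.06]]
11.3 th 10.673 w 1.254 cmd [487.6, -81.9] miss [0.  0.1]
```

Request:
send_rows([
  [0,[-0.19,-0.06,0],[0,0,0]],
  [0,[-0.14,-0.07,0],[0,0,0]],
  [0,[-0.13,-0.09,0],[0,0,0]],
  [0,[-0.11,-0.1,0],[0,0,0]],
  [0,[-0.09,-0.13,0],[0,0,0]],
  [0,[-0.06,-0.14,0],[0,0,0]],
  [0,[-0.05,-0.14,0],[0,0,0]],
  [0,[-0.01,-0.15,0],[0,0,0]],
])

```text
clock: 10.3
eef_pos: [450.3, -28.0, 127.7]
tool_rot: [3.142, -0.0, 1.267]
force: [0.9, 0.2, -1.2]
width: 16.4
gripper_force: 60.0
```

```bash
python3 - <<'E'
from chk import *
s,w,b=chk("w5.npz")
print("pred th",9.387-2*np.pi)
th=9.387+.5*((b[3]+2*np.pi*1-9.387+np.pi)%(2*np.pi)-np.pi);print(th)
plan(10.3,th,1.318,10.35,(450.4,-27.3),n=16,r=55.)
E
```

```text
clk 10.3 eef [450.3 -28.  127.7] rot [ 3.142 -0.     1.267] gf 60.0
stone px [269.4 100.4] pos [470.9  51.3] th 2.995 r 57.2 lens exp [472.6  44.6] diff stone-lens [-1.8  6.7]
pred th 3.1038146928204142
9.332614654042501
[[0.0, -0.16], [0.04, -0.15], [0.05, -0.14], [0.08, -0.12], [0.09, -0.11], [0.11, -0.1], [0.13, -0.08], [0.13, -0.05]]
11.35 th 10.682 w 1.252 cmd [488.2, -81.9] miss [-0.1 -0. ]
[[0.14, -0.03], [0.14, -0.01], [0.14, 0.01], [0.14, 0.03], [0.13, 0.05], [0.11, 0.07], [0.11, 0.09], [0.09, 0.1]]
12.35 th 11.902 w 1.19 cmd [548.2, -63.3] miss [ 0.2 -0.2]
```

```bash
sed -i 's/^AX=.*/AX=np.array([526.5,42.4])/' h.py; python3 - <<'E'
from h import *
plan(10.3,9.26,1.23,10.35,(450.4,-27.3),n=8,r=55.5,a=.0556,b=.0222)
E
```

```text
[[-0.03, -0.09], [0.02, -0.14], [0.04, -0.14], [0.05, -0.12], [0.08, -0.12], [0.09, -0.1], [0.1, -0.08], [0.11, -0.07]]
11.35 th 10.506 w 1.144 cmd [478.0, -78.9] miss [ 0.1 -0.3]
```

Request:
send_rows([
  [0,[-0.03,-0.09,0],[0,0,0]],
  [0,[0.02,-0.14,0],[0,0,0]],
  [0,[0.04,-0.14,0],[0,0,0]],
  [0,[0.05,-0.12,0],[0,0,0]],
  [0,[0.08,-0.12,0],[0,0,0]],
  [0,[0.09,-0.1,0],[0,0,0]],
  [0,[0.1,-0.08,0],[0,0,0]],
  [0,[0.11,-0.07,0],[0,0,0]],
])

```text
clock: 11.35
eef_pos: [478.5, -79.1, 127.7]
tool_rot: [3.142, -0.0, 1.267]
force: [0.4, 0.0, -0.7]
width: 16.6
gripper_force: 60.0
```

```bash
python3 - <<'E'
from chk import *
s,w,b=chk("w6.npz");print("pred",10.506-4*np.pi)
# fit all wrist data: centre, r, th0, w0, scale
from scipy.optimize import least_squares
T=[];P=[]
for n,t in (("w2",7.15),("w3",8.2),("w4",9.25),("w5",10.3),("w6",11.35)):
    q=wst(np.load(n+".npz"),0);T.append(t);P.append(q[2])
T=np.array(T);P=np.array(P)
def th(x,t):
    t=t-7.15;a,b_=.0417*x[5],.0167*x[5];return x[3]+(x[4]+a/b_)*(1-np.exp(-b_*t))/b_-a/b_*t
def res(x):
    a=th(x,T);return np.r_[((x[:2]+x[2]*np.c_[np.cos(a),np.sin(a)])-P).ravel(),(x[5]-1)/.15,(x[2]-55.8)/1]
f=least_squares(res,[526.5,42.4,55.5,4.93,1.53,1.]);print(f.x.round(3),f.fun.round(1))
x=f.x;a,b_=.0417*x[5],.0167*x[5];w=(x[4]+a/b_)*np.exp(-b_*4.2)-a/b_;print("now",th(x,11.35),w)
AX[:]=(x[:2]+[526.5,42.4])/2
plan(11.35,th(x,11.35),w,11.4,(478.,-78.9),n=8,r=x[2],a=a,b=b_)
E
```

```text
clk 11.35 eef [478.5 -79.1 127.7] rot [ 3.142 -0.     1.267] gf 60.0
stone px [272.6 112.5] pos [498.7  -7.1] th -2.082 r 56.8 lens exp [500.8  -6.5] diff stone-lens [-2.1 -0.6]
pred -2.0603706143591722
[524.829  41.759  55.596   4.951   1.483   1.165] [ 0.6  0.6 -0.4 -0.7  0.3  0.2 -0.7  0.3  0.3 -0.4  1.1 -0.2]
now 10.513882866873784 1.1704228880606795
[[0.17, -0.08], [0.13, -0.03], [0.13, -0.01], [0.13, 0.01], [0.13, 0.03], [0.12, 0.04], [0.11, 0.07], [0.11, 0.07]]
12.4 th 11.704 w 1.096 cmd [539.8, -72.9] miss [-0.3  0.2]
```

Request:
send_rows([
  [0,[0.17,-0.08,0],[0,0,0]],
  [0,[0.13,-0.03,0],[0,0,0]],
  [0,[0.13,-0.01,0],[0,0,0]],
  [0,[0.13,0.01,0],[0,0,0]],
  [0,[0.13,0.03,0],[0,0,0]],
  [0,[0.12,0.04,0],[0,0,0]],
  [0,[0.11,0.07,0],[0,0,0]],
  [0,[0.11,0.07,0],[0,0,0]],
])

```text
clock: 12.4
eef_pos: [540.2, -72.4, 127.7]
tool_rot: [-3.141, -0.0, 1.268]
force: [-0.3, -0.2, -0.2]
width: 16.1
gripper_force: 60.0
```

```bash
cat > fit.py <<'E'
from chk import *
from scipy.optimize import least_squares
def th(x,t):
    t=t-7.15;a,b_=.0417*x[5],.0167*x[5];return x[3]+(x[4]+a/b_)*(1-np.exp(-b_*t))/b_-a/b_*t
def fit(L):
    T=[];P=[]
    for n,t in L: T.append(t);P.append(wst(np.load(n+".npz"),0)[2])
    T=np.array(T);P=np.array(P)
    def res(x):
        a=th(x,T);return np.r_[((x[:2]+x[2]*np.c_[np.cos(a),np.sin(a)])-P).ravel(),(x[5]-1)/.15,(x[2]-55.8)/1]
    f=least_squares(res,[526.5,42.4,55.5,4.93,1.5,1.]);print(f.x.round(3),np.abs(f.fun).max().round(1));return f.x
def om(x,t):
    b_=.0167*x[5];return (x[4]+2.497)*np.exp(-b_*(t-7.15))-2.497
L=[("w2",7.15),("w3",8.2),("w4",9.25),("w5",10.3),("w6",11.35)]
E
python3 - <<'E'
from fit import *
s,w,b=chk("w7.npz");x=fit(L+[("w7",12.4)]);t=12.4;print("now",th(x,t),om(x,t))
AX[:]=(x[:2]+[526.5,42.4])/2
plan(t,th(x,t),om(x,t),t+.05,(539.8,-72.9),n=16,r=x[2],a=.0417*x[5],b=.0167*x[5])
E
```

```text
clk 12.4 eef [540.2 -72.4 127.7] rot [-3.141 -0.     1.268] gf 60.0
stone px [272.  115.8] pos [559.4  -2.2] th -0.934 r 55.4 lens exp [5.625e+02 2.000e-01] diff stone-lens [-3.1 -2.4]
[524.955  41.532  55.594   4.951   1.49    1.244] 1.6
now 11.67189634665381 1.0779065844529017
[[0.1, 0.1], [0.07, 0.1], [0.06, 0.11], [0.05, 0.11], [0.02, 0.12], [0.02, 0.11], [-0.0, 0.12], [-0.02, 0.12]]
13.450000000000001 th 12.763 w 1.001 cmd [557.8, -19.5] miss [ 0.1 -0.3]
[[-0.03, 0.11], [-0.04, 0.1], [-0.05, 0.1], [-0.07, 0.09], [-0.08, 0.08], [-0.08, 0.08], [-0.09, 0.06], [-0.1, 0.04]]
14.450000000000001 th 13.728 w 0.929 cmd [525.4, 20.1] miss [0.2 0.3]
```

Request:
send_rows([
  [0,[0.1,0.1,0],[0,0,0]],
  [0,[0.07,0.1,0],[0,0,0]],
  [0,[0.06,0.11,0],[0,0,0]],
  [0,[0.05,0.11,0],[0,0,0]],
  [0,[0.02,0.12,0],[0,0,0]],
  [0,[0.02,0.11,0],[0,0,0]],
  [0,[0,0.12,0],[0,0,0]],
  [0,[-0.02,0.12,0],[0,0,0]],
])

```text
clock: 13.45
eef_pos: [557.8, -19.0, 127.7]
tool_rot: [3.142, -0.0, 1.267]
force: [-0.0, 0.6, -1.5]
width: 16.6
gripper_force: 60.0
```

```bash
python3 - <<'E'
from fit import *
s,w,b=chk("w8.npz");x=fit(L+[("w7",12.4),("w8",13.45)]);t=13.45;print("now",th(x,t),om(x,t))
AX[:]=(x[:2]+[526.5,42.4])/2
plan(t,th(x,t),om(x,t),t+.05,(557.8,-19.5),n=24,r=x[2],a=.0417*x[5],b=.0167*x[5])
E
```

```text
clk 13.45 eef [557.8 -19.  127.7] rot [ 3.142 -0.     1.267] gf 60.0
stone px [277.2 115.3] pos [580.1  50.6] th 0.152 r 54.3 lens exp [580.1  53.6] diff stone-lens [ 0.1 -3. ]
[525.193  41.547  55.599   4.946   1.498   1.304] 2.0
now 12.736479931284508 0.9863188970572954
[[-0.03, 0.12], [-0.04, 0.11], [-0.06, 0.09], [-0.07, 0.09], [-0.07, 0.08], [-0.08, 0.07], [-0.09, 0.06], [-0.1, 0.05]]
14.5 th 13.731 w 0.908 cmd [525.4, 20.7] miss [ 0.1 -0.3]
[[-0.1, 0.03], [-0.1, 0.03], [-0.1, 0.01], [-0.1, 0.0], [-0.1, -0.01], [-0.1, -0.02], [-0.09, -0.03], [-0.09, -0.04]]
15.5 th 14.601 w 0.834 cmd [478.6, 18.9] miss [0.1 0.2]
[[-0.08, -0.04], [-0.08, -0.06], [-0.07, -0.06], [-0.06, -0.07], [-0.06, -0.07], [-0.05, -0.08], [-0.04, -0.08], [-0.03, -0.08]]
16.5 th 15.4 w 0.763 cmd [450.4, -13.5] miss [ 0.2 -0.3]
```

Request:
send_rows([
  [0,[-0.03,0.12,0],[0,0,0]],
  [0,[-0.04,0.11,0],[0,0,0]],
  [0,[-0.06,0.09,0],[0,0,0]],
  [0,[-0.07,0.09,0],[0,0,0]],
  [0,[-0.07,0.08,0],[0,0,0]],
  [0,[-0.08,0.07,0],[0,0,0]],
  [0,[-0.09,0.06,0],[0,0,0]],
  [0,[-0.1,0.05,0],[0,0,0]],
])

```text
clock: 14.5
eef_pos: [525.0, 20.9, 127.7]
tool_rot: [3.142, 0.0, 1.267]
force: [-0.2, -0.3, -1.1]
width: 16.3
gripper_force: 60.0
```

```bash
python3 - <<'E'
from fit import *
s,w,b=chk("w9.npz");x=fit(L+[("w7",12.4),("w8",13.45),("w9",14.5)]);t=14.5;print("now",th(x,t),om(x,t))
AX[:]=(x[:2]+[526.5,42.4])/2
plan(t,th(x,t),om(x,t),t+.05,(525.4,20.7),n=16,r=x[2],a=.0417*x[5],b=.0167*x[5])
E
```

```text
clk 14.5 eef [525.   20.9 127.7] rot [3.142 0.    1.267] gf 60.0
stone px [277.6 111.8] pos [548.3  92.3] th 1.159 r 54.5 lens exp [547.3  93.5] diff stone-lens [ 0.9 -1.1]
[525.283  41.641  55.606   4.943   1.503   1.33 ] 2.2
now 13.716167136443058 0.9006710408023166
[[-0.12, 0.04], [-0.1, 0.02], [-0.1, 0.01], [-0.1, 0.0], [-0.1, -0.01], [-0.1, -0.02], [-0.09, -0.03], [-0.08, -0.04]]
15.55 th 14.621 w 0.822 cmd [478.0, 18.9] miss [-0.3 -0.2]
[[-0.09, -0.05], [-0.07, -0.06], [-0.07, -0.06], [-0.06, -0.07], [-0.05, -0.07], [-0.05, -0.08], [-0.04, -0.08], [-0.03, -0.08]]
16.55 th 15.406 w 0.749 cmd [450.4, -14.1] miss [0.1 0. ]
```

Tracking is within 2 mm. I'll send two more seconds.

Request:
send_rows([
  [0,[-0.12,0.04,0],[0,0,0]],
  [0,[-0.1,0.02,0],[0,0,0]],
  [0,[-0.1,0.01,0],[0,0,0]],
  [0,[-0.1,0,0],[0,0,0]],
  [0,[-0.1,-0.01,0],[0,0,0]],
  [0,[-0.1,-0.02,0],[0,0,0]],
  [0,[-0.09,-0.03,0],[0,0,0]],
  [0,[-0.08,-0.04,0],[0,0,0]],
])

```text
clock: 15.55
eef_pos: [477.7, 18.7, 127.7]
tool_rot: [3.142, 0.0, 1.267]
force: [-0.6, 0.0, -1.1]
width: 16.5
gripper_force: 60.0
```

Request:
send_rows([
  [0,[-0.09,-0.05,0],[0,0,0]],
  [0,[-0.07,-0.06,0],[0,0,0]],
  [0,[-0.07,-0.06,0],[0,0,0]],
  [0,[-0.06,-0.07,0],[0,0,0]],
  [0,[-0.05,-0.07,0],[0,0,0]],
  [0,[-0.05,-0.08,0],[0,0,0]],
  [0,[-0.04,-0.08,0],[0,0,0]],
  [0,[-0.03,-0.08,0],[0,0,0]],
])

```text
clock: 16.55
eef_pos: [450.3, -14.4, 127.7]
tool_rot: [3.142, -0.0, 1.267]
force: [-0.1, 0.2, -1.6]
width: 16.4
gripper_force: 60.0
```

```bash
python3 - <<'E'
from fit import *
s,w,b=chk("w10.npz");x=fit(L+[("w7",12.4),("w8",13.45),("w9",14.5),("w10",16.55)]);t=16.55;print("now",th(x,t),om(x,t),om(x,18))
E
```

```text
clk 16.55 eef [450.3 -14.4 127.7] rot [ 3.142 -0.     1.267] gf 60.0
stone px [275.1 109.7] pos [472.5  58.6] th 2.85 r 56.4 lens exp [472.6  58.2] diff stone-lens [-0.1  0.5]
[525.295  41.675  55.592   4.942   1.504   1.337] 2.2
now 15.399265380518262 0.7470050475945182 0.6436715430818842
```

Request:
send_rows([
  [0,[0.03,-0.5,0],[0,0,0.2]],
  [0,[0.03,-0.9,0],[0,0,0.2]],
  [0,[0.03,-1.0,0],[0,0,0.2]],
  [0,[0.03,-1.0,0],[0,0,0.2]],
  [0,[0.03,-0.9,0],[0,0,0.2]],
  [0,[0.03,-0.5,-0.2],[0,0,0]],
  [0,[0,-0.17,-0.5],[0,0,0]],
  [0,[0,0,-0.5],[0,0,0]],
])

```text
clock: 17.6
eef_pos: [461.0, -314.2, 54.9]
tool_rot: [3.141, 0.001, 1.352]
force: [-0.2, 1.0, -1.0]
width: 16.2
gripper_force: 60.0
```

Request:
send_rows([
  [0,[0,0,-0.3],[0,0,0]],
  [0,[0,0,-0.13],[0,0,0]],
  [0,[0,0,-0.06],[0,0,0]],
  [0,[0,0,-0.02],[0,0,0]],
  [0,[0,0,0],[0,0,0]],
])

```text
clock: 18.23
eef_pos: [461.6, -312.5, 25.7]
tool_rot: [3.141, 0.0, 1.355]
force: [0.3, 0.5, -0.6]
width: 16.5
gripper_force: 60.0
```

```bash
python3 - <<'E'
from h import *
s=sensors.read_state();print(s["clock"],s["eef_pos"],s["tool_rot"],s["force"])
print(stone("top"))
E
```

```text
18.225 [ 461.63356574 -312.50475515   25.73656185] [3.14050404e+00 3.74630853e-04 1.35462861e+00] [ 0.29407354  0.47918647 -0.60055917]
(18.225, np.float64(-2.283622498554257), np.float64(54.39650694221465), np.int32(20))
```

Request:
send_rows([
  [0,[0,0,-0.02],[0,0,0]],
  [0,[0,0,0],[0,0,0]],
  [19,[0,0,0],[0,0,0]],
  [22,[0,0,0],[0,0,0]],
  [40,[0,0,0],[0,0,0]],
  [40,[0,0,0.3],[0,0,0]],
  [40,[0,0,0.6],[0,0,0]],
  [40,[0,0,0.7],[0,0,0]],
])

```text
clock: 19.27
eef_pos: [461.0, -312.1, 121.5]
tool_rot: [-3.141, -0.0, 1.355]
force: [0.8, -0.1, -0.0]
width: 40.0
gripper_force: 0.0
```

```bash
python3 - <<'E'
from h import *
s=sensors.read_state();print(s["clock"],s["eef_pos"],s["width"])
print(stone("top"))
d=get_image("top");w=get_image("wrist");np.savez("t9.npz",**d)
cv2.imwrite("pics/p.png",np.hstack([cv2.resize(d["img"][130:280,190:390,::-1],(480,360)),cv2.resize(w["img"][:,:,::-1],(320,360))]))
print(stone("top"))
E
```

```text
19.275 [ 460.96458755 -312.11657117  121.54597916] 39.955105733741526
(19.275, np.float64(-1.643053456134773), np.float64(55.493560893661744), np.int32(18))
(19.425, np.float64(-1.562083182442567), np.float64(55.87815927676225), np.int32(21))
```

View pics/p.png

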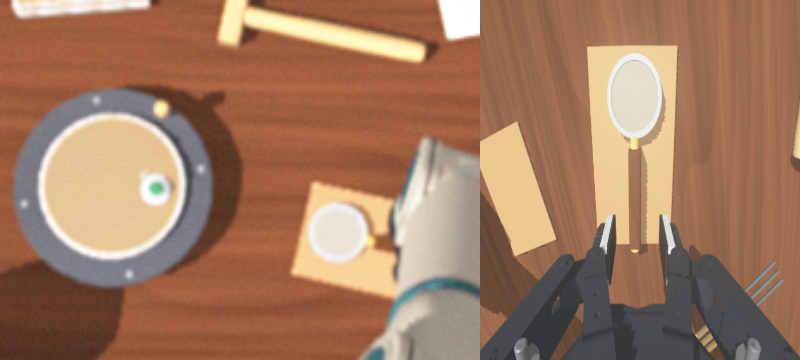

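The top crop shows the pendant still turning, with the knob at (161,108). In the wrist half, the magnifier lies flat along the tan mat with its lens at (635,95). Next I'll stop the knob from ahead.

Request:
send_rows([
  [20,[0.1,0.5,0.1],[0,0,0]],
  [0,[0.18,1.0,0.1],[0,0,0]],
  [0,[0.18,1.0,0],[0,0,0]],
  [0,[0.18,1.0,0],[0,0,0]],
  [0,[0.18,1.0,0],[0,0,0]],
  [0,[0.18,1.0,0],[0,0,0]],
  [0,[0.18,1.0,0],[0,0,0]],
  [0,[0.18,0.8,0],[0,0,0]],
])

```text
clock: 20.48
eef_pos: [542.0, 128.5, 131.1]
tool_rot: [-3.14, 0.0, 1.357]
force: [-0.2, -0.5, 0.4]
width: 0.0
gripper_force: 0.0
```

Request:
send_rows([
  [0,[0.14,0.43,0],[0,0,0]],
  [0,[0,0,0],[0,0,0]],
])

```text
clock: 20.72
eef_pos: [550.6, 154.3, 131.1]
tool_rot: [-3.14, -0.001, 1.359]
force: [0.0, -0.4, -0.1]
width: 0.0
gripper_force: 0.0
```

```bash
python3 - <<'E'
from h import *
s=sensors.read_state();print(s["clock"],s["eef_pos"],s["width"])
d=get_image("top");w=get_image("wrist");print("top",wst(d,0,65));print("wrist",wst(w,0,65))
cv2.imwrite("pics/s.png",np.hstack([cv2.resize(d["img"][100:280,160:360,::-1],(400,360)),cv2.resize(w["img"][:,:,::-1],(400,300))[:, :] if 0 else cv2.resize(w["img"][:,:,::-1],(400,360))]))
for n,t in(("wr",.5),): pass
a=1.0
E
```

```text
20.725 [550.64188478 154.29216028 131.08682688] 0.04597815456332164
top (np.int32(18), array([251.22222222, 195.5       ]), array([561.22214927,  -1.29208013]), np.float64(-0.8992947110952003), np.float64(55.80883009060795))
wrist None
```

View pics/s.png

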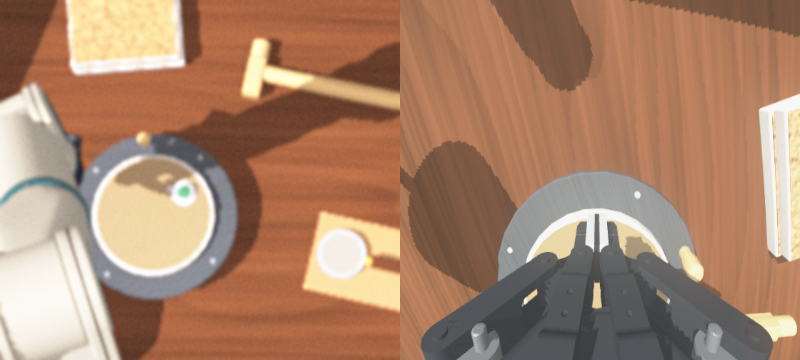

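The knob is at (145,138) in the top crop, well behind the finger, and the stone is at (183,190). Lowering the closed fingers ahead of the knob.

Request:
send_rows([
  [0,[0,0,-0.4],[0,0,0]],
  [0,[0,0,-0.35],[0,0,0]],
  [0,[0,0,-0.15],[0,0,0]],
  [0,[0,0,-0.02],[0,0,0]],
  [0,[0,0,0],[0,0,0]],
  [0,[0,0,0],[0,0,0]],
  [0,[0,0,0],[0,0,0]],
  [0,[0,0,0],[0,0,0]],
])

```text
clock: 21.82
eef_pos: [551.3, 151.6, 77.0]
tool_rot: [3.141, -0.0, 1.355]
force: [0.5, -0.4, -0.4]
width: -0.0
gripper_force: 0.0
```

```bash
python3 - <<'E'
from h import *
s=sensors.read_state();print(s["clock"],s["eef_pos"],s["force"]);print("top",stone("top"),stone("side"))
E
```

```text
21.825 [551.34450757 151.60362572  76.97486045] [ 0.48805295 -0.38209699 -0.42484911]
top (21.825, np.float64(-0.4287359172777138), np.float64(57.608490069168305), np.int32(24)) (21.875, np.float64(-0.4596735515942574), np.float64(56.849432246084106), np.int32(9))
```

Request:
send_rows([
  [0,[0,0,0],[0,0,0]],
  [0,[0,0,0],[0,0,0]],
  [0,[0,0,0],[0,0,0]],
  [0,[0,0,0],[0,0,0]],
  [0,[0,0,0],[0,0,0]],
  [0,[0,0,0],[0,0,0]],
  [0,[0,0,0],[0,0,0]],
  [0,[0,0,0],[0,0,0]],
])

```text
clock: 22.92
eef_pos: [551.2, 151.5, 76.7]
tool_rot: [3.142, -0.0, 1.355]
force: [-0.4, -0.7, 0.6]
width: 0.1
gripper_force: 0.0
```

```bash
python3 - <<'E'
from h import *
s=sensors.read_state();print(s["clock"],s["eef_pos"],s["force"]);print("top",stone("top"))
E
```

```text
22.925 [551.23355145 151.49261299  76.73555526] [-0.40617719 -0.67693673  0.59910518]
top (22.925, np.float64(-0.05205729712230982), np.float64(57.54357403871691), np.int32(28))
```

Request:
send_rows([
  [0,[0,0,0],[0,0,0]],
  [0,[-0.02,0,0],[0,0,0]],
  [0,[-0.03,0.01,0],[0,0,0]],
  [0,[-0.04,0.01,0],[0,0,0]],
  [0,[-0.04,0.01,0],[0,0,0]],
  [0,[-0.04,0.01,0],[0,0,0]],
  [0,[-0.04,0,0],[0,0,0]],
  [0,[-0.04,0,0],[0,0,0]],
])

```text
clock: 23.98
eef_pos: [536.1, 153.9, 76.7]
tool_rot: [3.142, 0.0, 1.355]
force: [0.1, -0.1, 0.6]
width: 0.0
gripper_force: 0.0
```

```bash
python3 - <<'E'
from h import *
s=sensors.read_state();print(s["clock"],s["eef_pos"],s["force"]);print("top",stone("top"))
E
```

```text
23.975 [536.09043723 153.86084025  76.71895391] [ 0.12173606 -0.08525659  0.64661243]
top (23.975, np.float64(0.20041874838972884), np.float64(57.34894139285155), np.int32(26))
```

Request:
send_rows([
  [0,[-0.03,0,0],[0,0,0]],
  [0,[-0.03,0,0],[0,0,0]],
  [0,[-0.02,0,0],[0,0,0]],
  [0,[-0.02,0,0],[0,0,0]],
  [0,[-0.01,0,0],[0,0,0]],
  [0,[-0.01,0,0],[0,0,0]],
  [0,[0,0,0],[0,0,0]],
  [0,[0,0,0],[0,0,0]],
])

```text
clock: 25.02
eef_pos: [529.1, 153.9, 76.7]
tool_rot: [3.142, -0.0, 1.355]
force: [0.4, 0.6, -0.7]
width: -0.2
gripper_force: 0.0
```

```bash
python3 - <<'E'
from h import *
s=sensors.read_state();print(s["clock"],s["eef_pos"],s["force"]);print("top",stone("top"))
E
```

```text
25.025 [529.05701979 153.9313857   76.719565  ] [ 0.37565347  0.62574032 -0.6529497 ]
top (25.025, np.float64(0.2649083765419745), np.float64(57.151798062392125), np.int32(28))
```

Request:
send_rows([
  [0,[0,0,0],[0,0,0]],
  [0,[0,0,0],[0,0,0]],
  [0,[0,0,0],[0,0,0]],
  [0,[0,0,0],[0,0,0]],
  [0,[0,0,0],[0,0,0]],
  [0,[0,0,0],[0,0,0]],
  [0,[0,0,0],[0,0,0]],
  [0,[0,0,0],[0,0,0]],
])

```text
clock: 26.08
eef_pos: [529.0, 153.9, 76.7]
tool_rot: [3.142, -0.0, 1.355]
force: [0.2, 0.2, -0.1]
width: 0.2
gripper_force: 0.0
```

```bash
python3 - <<'E'
from h import *
s=sensors.read_state();print(s["clock"],s["eef_pos"],s["force"]);print("top",stone("top"))
E
```

```text
26.075 [529.01674544 153.91676274  76.71237432] [ 0.20755843  0.15475615 -0.1052432 ]
top (26.075, np.float64(0.2689998298617036), np.float64(57.35256288018319), np.int32(29))
```

Request:
send_rows([
  [0,[-0.05,0,0],[0,0,0]],
  [0,[-0.05,0.05,0],[0,0,0]],
  [0,[0,0,0.4],[0,0,0]],
  [0,[0,0,0.8],[0,0,0]],
  [0,[0,0.3,0.8],[0,0,0]],
  [0,[0,0.3,0.5],[0,0,0]],
  [0,[0,0,0],[0,0,0]],
  [0,[0,0,0],[0,0,0]],
])

```text
clock: 27.12
eef_pos: [522.3, 192.2, 226.0]
tool_rot: [-3.141, 0.001, 1.355]
force: [-0.4, 0.2, -0.0]
width: 0.5
gripper_force: 0.0
```

```bash
python3 - <<'E'
from h import *
print("top",stone("top"))
E
```

```text
top (27.125, np.float64(0.24366270596080994), np.float64(57.548627379203005), np.int32(20))
```

Request:
send_rows([
  [0,[0,0,0],[0,0,0]],
  [0,[0,0,0],[0,0,0]],
  [0,[0,0,0],[0,0,0]],
  [0,[0,0,0],[0,0,0]],
  [0,[0,0,0],[0,0,0]],
  [0,[0,0,0],[0,0,0]],
  [0,[0,0,0],[0,0,0]],
  [0,[0,0,0],[0,0,0]],
])

```text
clock: 28.18
eef_pos: [523.0, 192.9, 226.8]
tool_rot: [3.141, -0.0, 1.355]
force: [-0.9, 0.7, 0.3]
width: -0.0
gripper_force: 0.0
```

```bash
python3 - <<'E'
from h import *
s=sensors.read_state();print(s["eef_pos"],s["qd"].round(3));print("top",stone("top"))
d=get_image("top");c=d["img"][130:280,190:390,::-1];cv2.imwrite("pics/f.png",cv2.resize(c,None,fx=4,fy=4,interpolation=cv2.INTER_CUBIC))
E
```

```text
[523.04841211 192.91030351 226.75229843] [-0.    -0.001  0.     0.001  0.002  0.001 -0.001]
top (28.175, np.float64(0.24366270596080994), np.float64(57.548627379203005), np.int32(20))
```

View pics/f.png

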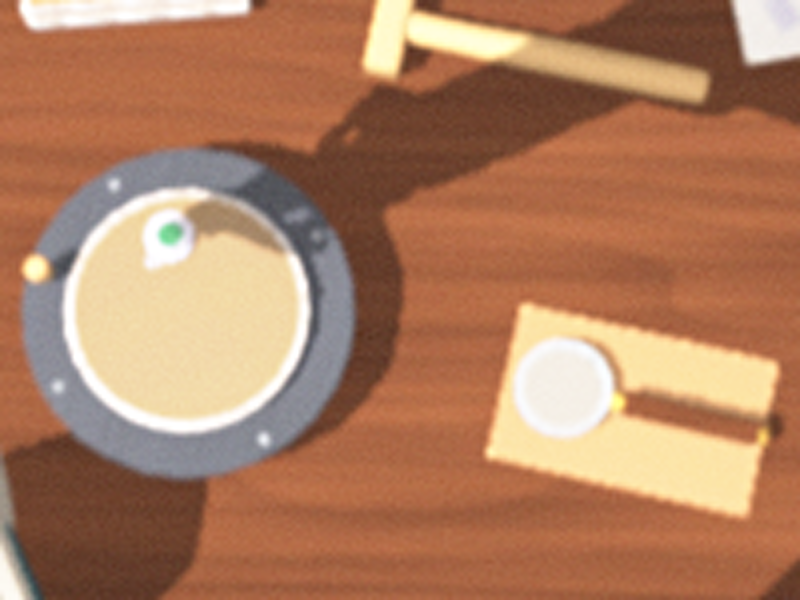

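The disc stands still, with identical stone readings 1 s apart. The pendant is on the fire board at (168,235), the magnifier lies flat within the mat (lens at (563,388)), and the arm is clear. Handing in.

```bash
python3 -c "
from cell import ctrl
print(ctrl.finish_job())"
```

```text
the job is handed in; nothing more can be done
None
```

The job is handed in: I pushed the turntable to about 1.6 rad/s and followed the pendant with the level lens, about 5 cm above the stone, for about 8.5 s (offset under about 4 mm at the checks, but once about 7 mm, around 2 s in); the disc was still turning at about 0.75 rad/s (one turn in 8.4 s) when I stopped following, then I laid the magnifier flat on its mat and stopped the turntable gently with the pendant on it, all in about 28 of the 72 s.

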